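# Clamp the sample carriage and hold a contact probe on the ringed spot

### The job

Turn the clamp knob on the slide fixture clockwise to its stop, so that the carriage is locked where it stands; then lift the contact probe out of its stand and hold its sprung tip inside the ring on the sloping sample tile (not on the cross), with the probe square to the tile's sloping face and pressed lightly, so that the tip is pushed about half-way in. Finish while still holding the probe there in the gripper; never press hard on the tile, and leave the jar, timer and sample cup alone.

Things in the scene. Friction and masses are not known exactly. Their poses are not given: they have to be found in the camera images.
- fixture: Slide fixture, fixed to the worktop: aluminium base plate 184 x 260 mm, 12 mm thick. Origin on the worktop, below the middle of the slideway; x axis horizontal, from the knob side to the back rail; y along the slideway; z up. The clamp knob stands 88 mm on the -x side of the origin. The back rail on the +x side is 28 mm high above the worktop.
- clamp_bar: Steel clamp bar 10 x 220 x 14 mm along the -x side of the slideway; turning the clamp knob clockwise pushes it up to 4.5 mm towards +x and squeezes the carriage against the back rail. Not to be handled.
- clamp_knob (a joint): Angle of the clamp knob, rad: 0 = fully free, grows as the knob is turned clockwise seen from above, 1.3 = at its stop, carriage locked (the bar meets the carriage at about 0.9 and then presses harder, springily, up to about 20 N). It starts between 0 and 0.2 and stays where it is left (friction 0.15 N m).
- clamp_knob_grip (a point): On the vertical axis of the clamp knob (round, black, 44 mm across, raised bar grip), at the height to grip the bar, 49 mm above the worktop. The bar is 42 mm long, 14 mm thick, from 23 mm below this point (top of the round part) to 7 mm above it. At joint value 0 it lies along the fixture's x axis; it turns clockwise from above by the joint value.
- carriage: Loose aluminium carriage 70 mm (fixture x) by 90 mm (along the slideway), about 60 mm high, standing in the slideway between clamp bar and back rail, somewhere within 40 mm of the middle. It carries a table that slopes 20 degrees, low towards the knob side. Origin at the centre of its underside, 12 mm above the worktop.
- sample_tile: White tile 54 x 76 mm on the sloping table. Origin: centre of the ring mark on its face, a dark ring 16 mm outside, 12 mm inside diameter. z = outward normal of the sloping face (20 degrees off vertical, leaning to the knob side), y along the slideway, x up the slope. It reaches 18 mm beyond the ring to +y, 58 mm to -y; a dark cross (not the target) is 40 mm from the ring to -y.
- probe_stand: Grey plastic stand, fixed: foot 80 x 70 mm, top plate 44 x 66 mm whose upper side is 62 mm above the worktop, with one 14 mm hole in which the probe stands upright. Origin on the worktop below the hole.
- probe_center (a point): Centre of the probe's grip, a square white prism 24 x 24 mm, 78 mm long. Axes are the probe's: z from tip to top, x and y square to the flats. Below the grip, whose lower end rests on the stand's top plate, come a steel nose (12 mm in diameter, 41 mm long) and the sprung tip, standing out 14 mm. With the tip out, its end lies 94 mm below this point. About 130 g.
- probe_tip (a point): End of the probe's sprung ball-ended tip (6 mm in diameter).
- probe: The probe as a whole; origin at the end of the tip when the tip is fully out, axes as at probe_center.
- plunger (a joint): How far the probe's sprung tip is pushed in, m: 0 = fully out, 0.012 = fully in (hard stop). The spring gives 0.5 N per mm, so half-way (6 mm) is 3 N.
- jar: Bystander: glass jar with cotton balls, 74 mm across, 108 mm high. Origin at the centre of its underside.
- bench_timer: Bystander: flat bench timer 62 x 66 x 18 mm. Origin at the centre of its underside.
- sample_cup: Bystander: lidded sample cup 62 mm across, 68 mm high. Origin at the centre of its underside.
Things that resemble listed ones, but are neither listed nor needed, are in the scene too. What is shaped like the probe but pink or red is not meant.

How it is judged:
On the way, in this order (a step that is already met when the one before it is completed fails the run):
1. the clamp knob is turned to its stop and the clamp bar grips the carriage (value of joint clamp_knob above 1.15 rad and contact force between clamp_bar and carriage above 3 N), for 0.2 s.
2. the probe is lifted out of its stand (z of probe_tip in the frame of probe_stand above 0.064 m and contact force between the fingers and probe above 1 N), for 0.1 s.
At the end, for the whole second after the job is handed in: Knob at its stop (over 1.15 rad), clamp bar gripping the carriage (over 3 N), carriage within 12 mm of its start; probe held still in the gripper, tip within 6 mm of the ring's centre, axis within 0.14 rad of the face normal, tip pushed in 3 to 9 mm, 0.8 to 6 N on the tile (all of step 1 and distance of carriage from where it was at the start of the episode below 0.012 m and distance between probe_tip and sample_tile below 0.006 m and angle between the z axis of probe_center and the z axis of sample_tile, either way round below 0.14 rad and z of probe_center in the frame of sample_tile above 0.07 m and value of joint plunger between 0.003 and 0.009 m and contact force between probe and sample_tile between 0.8 and 6 N and contact force between the fingers and probe above 1 N and linear speed of probe below 0.02 m/s); the arm keeps its last pose, push and grip.
It fails at once if the probe is pressed hard on the tile (over 15 N) (contact force between probe and sample_tile above 15 N).
It fails at once if the jar, the timer or the sample cup is shifted by more than 20 mm (distance of any of jar, bench_timer, sample_cup from where it was at the start of the episode above 0.02 m).
It also fails if it takes over 54 s, if anything falls off the work surface, if the arm or the gripper's body presses on something with over 40 N, if the wrist force passes 120 N, or if a joint passes its speed limit or range.

### The arm

A 6-joint arm with a two-finger parallel gripper is mounted at the origin on a cart in front of the work surface, level with it; the furniture and walls round the work are solid. World frame = base frame: x ahead of the robot, y to its left, z up, the work surface at z = 0. Lengths are in m, angles in rad, forces in N, time in s.
With the tool pointing down it reaches from about 0.35 to 0.775 m from the base axis. Payload 7.3 kg.
Tool frame: the origin (TCP) lies on the mounting face of the last link; the fingertips stand 178 mm ahead of it and the grasp point (between the pads) lies 159 mm ahead of it; z points along the fingers, y is the direction in which the jaws open and shut (so a half turn about z gives the same grasp; the last joint's range is limited). The gripper opens to 92 mm and grips with 3 to 60 N. Pads are 19 mm wide; open, the fingers measure 130 mm over their backs; the gripper's body (75 mm by 190 mm) begins 47 mm behind the grasp point.
Start: joints at [0.964, 0.342, 1.524, -0, 1.275, -0.146], TCP at [0.233, 0.47, 0.405] pointing down, gripper open.
Joint ranges: [-2.53, 2.53], [-0.77, 2.02], [0.04, 2.7], [-1, 4.14], [0.28, 2.66], [-3.11, 3.11]. Speed limits (rad/s): [2.57, 2.57, 3.14, 3.14, 3.14, 3.14].

### API

Orientations are given as a 3x3 rotation matrix whose columns are the frame's x, y, z axes.
In Python, from workcell import r gives the robot as it stands.
- The arm moves only by the tool carry_out, never from a script. Its argument "steps" is a list that holds one entry, the list of rows, each a list of 5 numbers: the shift along the tool's x, y, z in mm, then the turn about the tool's z in degrees, then the gripper's target within -1 to 1 (fully open at 1, half-way at 0, shut at -1). In form: [[[dx, dy, dz, spin, jaw], ...]]. A call has 1 to 5 rows; each row is the pose to reach, as a shift and turn from the pose commanded when the call began, along the tool's axes at that moment; what a row does not reach only later rows make up. A row lasts 1/8 s, in which the tool goes at most 62.5 mm and 10.7 degrees, less where a joint would pass 70% of its speed; a pose out of reach is approached as far as the arm can. A call with a gripper value outside its range is refused whole. The fingers move at their own pace and stop on an object; "newtons" is the grip in N (left out, the last holds). Time passes only in rows, so rows that repeat a pose let the fingers close. It gives the time, the measured TCP pose, the force and the opening at its end, in the units of the state.
- r.observe(): the state, without advancing time (a new reading comes with each control period).
- r.capture(name): name is "side" or "top"; returns a dict with "img" (384x512x3 uint8, red, green, blue), "intrinsics" (3x3 intrinsics, pixels), "camera_from_world" (4x4, takes a point from world to camera coordinates). Camera axes: x right, y down, z forward; pixel columns grow to the right and rows downward; lengths in m; the calibration is good to about 2 mm. A picture is of the moment at which its call begins. There is no depth.
- r.sign_off(): hands the job in, once; it reports no verdict.
The state is a dict: "time_s": time; "joints": joint angles; "joint_vel": joint speeds; "joint_efforts": joint torques, N m; "eef_pos": TCP position; "tool_rot": TCP orientation; "force": force on the tool from outside, world axes, zero at the start; "torque": the same for the moment, N m; "width": finger opening in m.
Only numpy, scipy, OpenCV 4.12 (cv2) and the standard library are available. Lean on these libraries where they do the work, as an engineer would, in place of code of your own. Each camera call takes 0.05 s, during which the arm holds its last target. There are 200 camera calls.

## Working session

There is one attempt and no reset: what is moved stays moved. The work goes in short steps, Python scripts to look and compute and a tool call to move; the robot and the scene stay as the last step left them, time stands still between calls to the robot, and variables do not carry over. Pictures are saved under pics/ and viewed, about 8 in all and at most 12, crops included, and the job is handed in when it is done.

Besides the shell and the picture viewer there is one more tool, called after ">>>" in YAML: its name, and indented under it one key for each argument. carry_out: Moves the arm, as the interface text tells. Its arguments: {"type":"object","properties":{"steps":{"type":"array"},"newtons":{"type":"number"}},"required":["steps"]}

```bash
ls && mkdir -p pics && python3 - <<'E'
from workcell import r
import cv2,json,numpy as np
np.set_printoptions(precision=4,suppress=True)
o=r.observe();print(o['time_s'],o['eef_pos'],o['tool_rot'],o['width'],o['force'])
for n in("top","side"):
    c=r.capture(n);cv2.imwrite(f"pics/{n}0.png",c["img"][:,:,::-1]);print(n,c["intrinsics"],c["camera_from_world"])
    np.savez(f"{n}.npz",K=c["intrinsics"],T=c["camera_from_world"])
    cv2.imwrite(f"pics/{n}0b.png",cv2.resize(c["img"][:,:,::-1],(800,600),interpolation=cv2.INTER_CUBIC))
E
```

```text
pics
0.0 [0.2334 0.4701 0.404 ] [[-0.8957  0.4447 -0.0009]
 [ 0.4447  0.8957 -0.0013]
 [ 0.0002 -0.0016 -1.    ]] 0.09136497707039608 [ 0.185  -0.2213  0.484 ]
top [[381.4481   0.     257.6937]
 [  0.     381.4481 193.3137]
 [  0.       0.       1.    ]] [[-0.0031 -0.9996  0.0271  0.012 ]
 [-0.9968  0.0009 -0.08    0.6008]
 [ 0.0799 -0.0273 -0.9964  1.1606]
 [ 0.      0.      0.      1.    ]]
side [[369.8178   0.     256.9174]
 [  0.     369.8178 194.1437]
 [  0.       0.       1.    ]] [[-0.9353 -0.3538  0.0073  0.5536]
 [-0.1456  0.366  -0.9191  0.1515]
 [ 0.3225 -0.8607 -0.3938  1.2748]
 [ 0.      0.      0.      1.    ]]
```

View pics/top0b.png

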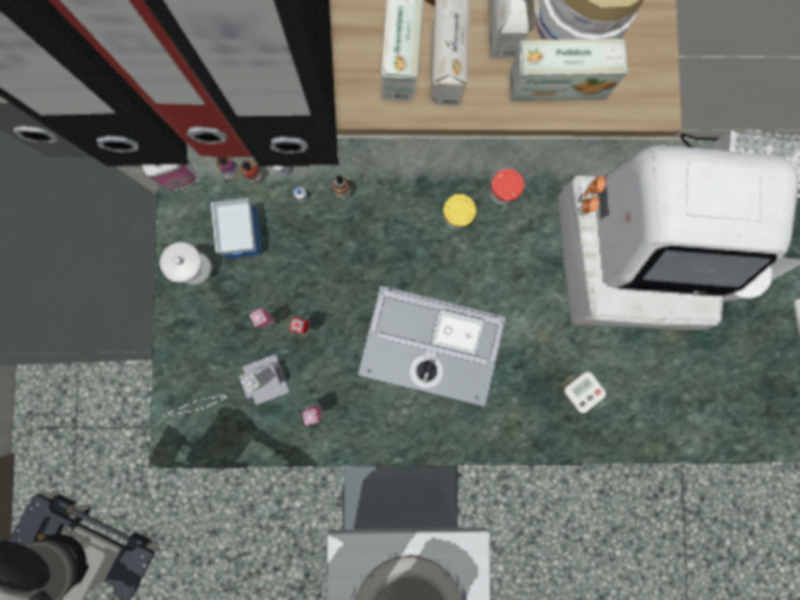

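View pics/side0b.png

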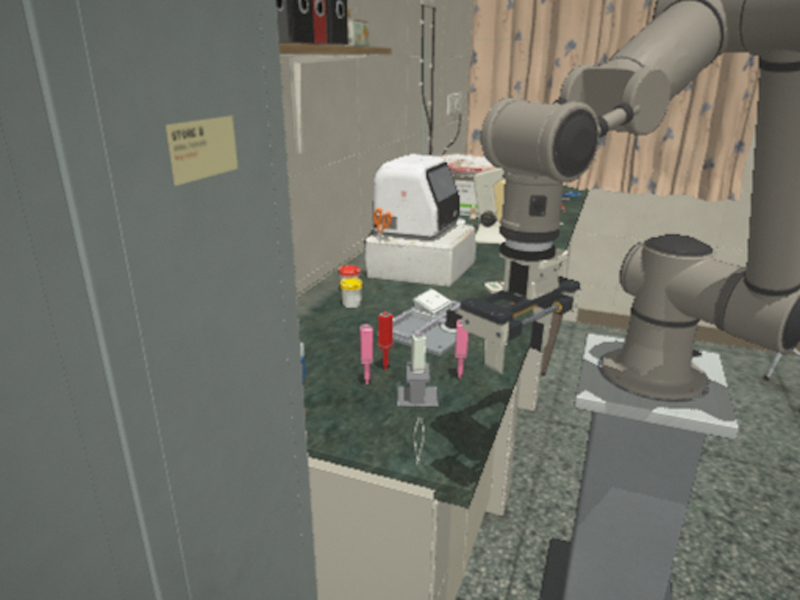

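The top view shows the fixture at about (432,345), the knob at (427,371), the ring at (448,330), the cross at (470,335), and the stand with the white probe at about (262,378). Pink and red decoys stand around the stand. Next I'll enlarge the fixture and the stand.

```bash
python3 - <<'E'
import cv2,numpy as np
t=cv2.imread("pics/top0.png");s=cv2.imread("pics/side0.png")
# top crops scale 8 / 6 ; origin noted
a=cv2.resize(t[180:264,225:330],None,fx=4.7,fy=4.7,interpolation=cv2.INTER_CUBIC)  # fixture
b=cv2.resize(t[190:285,145:215],None,fx=4.2,fy=4.2,interpolation=cv2.INTER_CUBIC)
h=max(a.shape[0],b.shape[0]);p=lambda m:cv2.copyMakeBorder(m,0,h-m.shape[0],0,0,cv2.BORDER_CONSTANT)
print(a.shape,b.shape);cv2.imwrite("pics/c1.png",np.hstack([p(a),p(b)]))
c=cv2.resize(s[180:275,220:320],None,fx=6,fy=6,interpolation=cv2.INTER_CUBIC);cv2.imwrite("pics/c2.png",c)
E
```

```text
(395, 494, 3) (399, 294, 3)
```

View pics/c1.png

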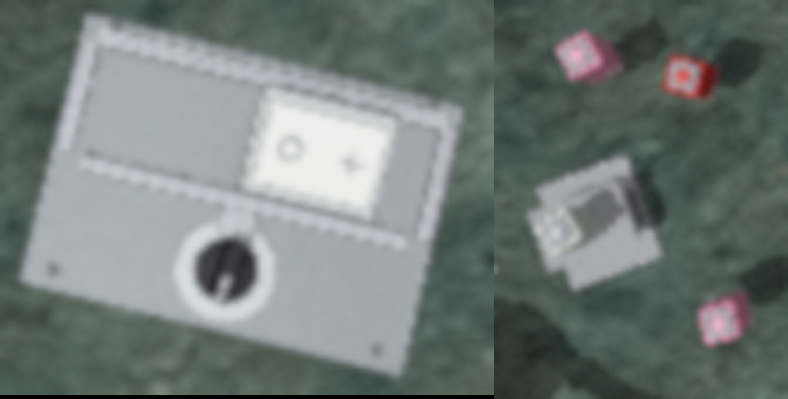

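View pics/c2.png

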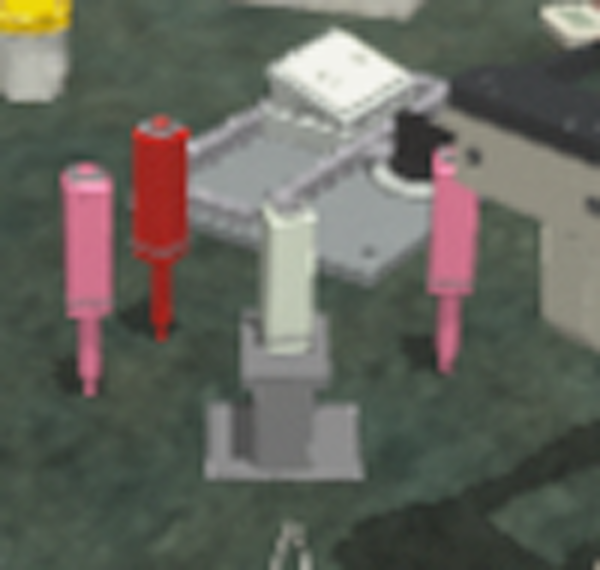

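The crops show, for the fixture, corners (20,282) and (403,375), knob centre (227,268) with its white index to (218,298), ring (290,149) and cross (352,162). In the right half, the probe top is at (557,230). In the side crop the probe top is at about (290,213).

```bash
cat > h.py <<'E'
import numpy as np
from scipy.optimize import least_squares
np.set_printoptions(precision=4,suppress=True)
cam={n:(lambda d:(d["K"],d["T"]))(np.load(f"{n}.npz")) for n in("top","side")}
def onz(n,u,v,z):
    K,T=cam[n];d=T[:3,:3].T@np.linalg.solve(K,[u,v,1]);c=-T[:3,:3].T@T[:3,3]
    return c+d*(z-c[2])/d[2]
def proj(n,p):
    K,T=cam[n];q=K@(T[:3,:3]@np.asarray(p)+T[:3,3]);return q[:2]/q[2]
def tri(a,b):
    f=lambda p:np.r_[proj("top",p)-a,proj("side",p)-b]
    s=least_squares(f,[.4,.1,.05]);return s.x,s.fun
A=lambda x,y:(225+(x+.5)/4.7-.5,180+(y+.5)/4.7-.5)
B=lambda x,y:(145+(x-494+.5)/4.2-.5,190+(y+.5)/4.2-.5)
S=lambda x,y:(220+(x+.5)/6-.5,180+(y+.5)/6-.5)
E
python3 - <<'E'
from h import *
bl=onz("top",*A(20,282),.012);br=onz("top",*A(403,375),.012);tl=onz("top",*A(88,15),.028);tr=onz("top",*A(462,108),.028)
print(bl,br,tl,tr,np.linalg.norm(bl-br),np.linalg.norm(tl-tr),np.linalg.norm((bl-tl)[:2]))
y=(bl-br+tl-tr)[:2];y/=np.linalg.norm(y);x=np.array([y[1],-y[0]]);print("fix yaw",np.arctan2(x[1],x[0]))
org=(bl+br+tl+tr)[:2]/4;print("centre",org)
k=onz("top",*A(227,268),.05);print("knob",k,(k[:2]-org)@x,(k[:2]-org)@y)
print("knob index",onz("top",*A(230,272),.056)-onz("top",*A(218,298),.056))
for n,p in(("ring",(290,149)),("cross",(352,162)),("tl",(262,88)),("tr",(397,120)),("bl",(243,190)),("br",(376,221))):
    q=onz("top",*A(*p),.07);print(n,q,(q[:2]-org)@x,(q[:2]-org)@y)
print("ring tri",tri(A(290,149),S(322,75)),"cross",tri(A(352,162),S(345,62)))
print("probe top",onz("top",*B(557,230),.14),tri(B(557,230),S(290,213)))
for p in((537,185),(628,155),(662,255),(575,290)):print("foot",onz("top",*B(*p),0.01))
for p in((583,55),(685,75),(722,322)):print("decoy",onz("top",*B(*p),.14))
E
```

```text
[0.4579 0.1003 0.012 ] [ 0.3958 -0.1525  0.012 ] [0.6333 0.0553 0.028 ] [ 0.5715 -0.1914  0.028 ] 0.26029668555552854 0.2543491348840106 0.1810062346679562
fix yaw -0.24306768614246702
centre [ 0.5146 -0.0471]
knob [ 0.4678 -0.034   0.05  ] -0.04858029438983142 0.0014841634524531773
knob index [ 0.0164 -0.0078  0.    ]
ring [ 0.5433 -0.0731  0.07  ] 0.0340985400474931 -0.01831848479776158
cross [ 0.535  -0.1124  0.07  ] 0.03548538073694624 -0.058492803606726505
tl [ 0.5821 -0.0556  0.07  ] 0.06751758913362824 0.007974746826341812
tr [ 0.5616 -0.1414  0.07  ] 0.06828327630633652 -0.08025380633913064
bl [ 0.5175 -0.0431  0.07  ] 0.001795127561280359 0.004598676043297101
br [ 0.4977 -0.1272  0.07  ] 0.002828643594620441 -0.08182811359061125
ring tri (array([ 0.5457, -0.0737,  0.058 ]), array([-0.2162, -0.6736,  0.9482,  0.0286])) cross (array([ 0.539 , -0.1136,  0.053 ]), array([-0.369 , -1.1743,  1.681 ,  0.0318]))
probe top [0.4509 0.2843 0.14  ] (array([0.4503, 0.2846, 0.1378]), array([ 0.0528,  0.1605, -0.1858, -0.0081]))
foot [0.4771 0.3289 0.01  ]
foot [0.4989 0.2626 0.01  ]
foot [0.4255 0.2367 0.01  ]
foot [0.4004 0.2999 0.01  ]
decoy [0.5656 0.2692 0.14  ]
decoy [0.5523 0.2019 0.14  ]
decoy [0.3907 0.1761 0.14  ]
```

>>> carry_out:
  steps:
    - [[-45,-36,0,0,0],[-90,-72,0,0,0],[-135,-108,0,0,0],[-180,-144,0,0,-0.1],[-225,-180,0,0,-0.1]]

```text
time_s: 0.72
eef_pos: [0.3552, 0.2073, 0.4046]
tool_rot: [[-0.896, 0.444, 0.0], [0.444, 0.896, 0.0], [-0.0, 0.0, -1.0]]
force: [0.9, -0.2, -0.1]
width: 0.0467
```

>>> carry_out:
  steps:
    - [[-45,-36,0,0,-0.1],[-90,-72,0,0,-0.1],[-135,-108,0,0,-0.1],[-180,-144,20,0,-0.1],[-209,-167,70,0,-0.1]]

```text
time_s: 1.35
eef_pos: [0.4693, -0.0361, 0.3354]
tool_rot: [[-0.895, 0.446, 0.006], [0.446, 0.895, -0.002], [-0.006, 0.001, -1.0]]
force: [0.5, -0.3, 0.6]
width: 0.0413
```

```bash
python3 - <<'E'
from h import *
from workcell import r
import cv2
o=r.observe();R=o['tool_rot'];p=o['eef_pos'];print(o['time_s'],p,R,o['width'],o['force'],o['joints'])
t=r.capture("top")["img"][:,:,::-1];s=r.capture("side")["img"][:,:,::-1]
cv2.imwrite("pics/top1.png",t);cv2.imwrite("pics/side1.png",s)
c=cv2.resize(s[185:245,240:320],None,fx=9.5,fy=9.5,interpolation=cv2.INTER_CUBIC);cv2.imwrite("pics/c3.png",c)
print("grasp to knob, tool",R.T@(np.array([.4678,-.034,.211])-p))
E
```

```text
1.35 [ 0.4693 -0.0361  0.3354] [[-0.8949  0.4463  0.0059]
 [ 0.4463  0.8949 -0.0015]
 [-0.0059  0.0013 -1.    ]] 0.04125814376116874 [ 0.4949 -0.2727  0.5904] [-0.2398  0.3154  1.7743 -0.0001  1.0458 -1.3479]
grasp to knob, tool [0.003  0.0011 0.1244]
```

View pics/c3.png

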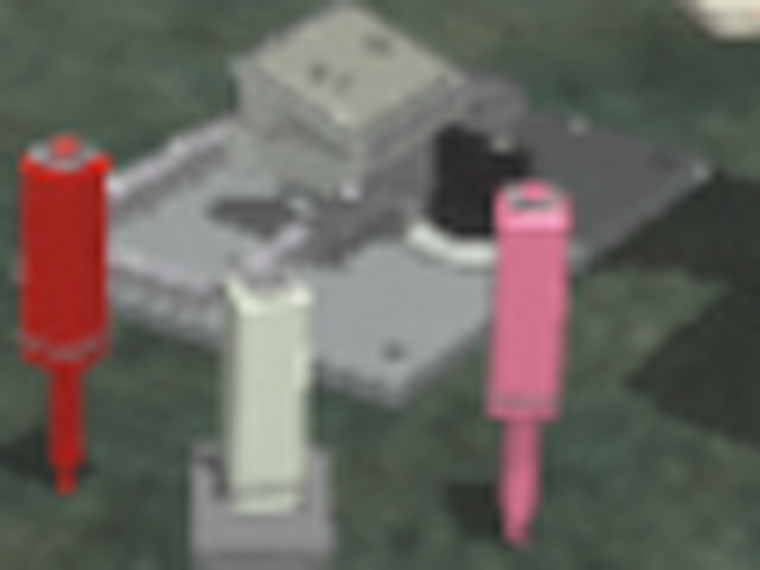

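The side crop shows the ring at about (330,75) and the cross at (378,45), with the probe upright and its top at (268,290). I'll lower the gripper onto the knob bar.

>>> carry_out:
  steps:
    - [[2,1,40,0,-0.1],[2,1,80,0,-0.1],[2,1,110,0,-0.1],[2,1,124,0,-0.1],[2,1,124,0,-0.1]]

```text
time_s: 2.08
eef_pos: [0.4665, -0.0314, 0.2107]
tool_rot: [[-0.896, 0.444, -0.001], [0.444, 0.896, 0.0], [0.001, -0.0, -1.0]]
force: [1.2, -0.9, -0.1]
width: 0.0413
```

>>> carry_out:
  steps:
    - [[0,0,0,0,-1],[0,0,0,0,-1],[0,0,0,0,-1],[0,0,0,0,-1]]
  newtons: 30

```text
time_s: 2.58
eef_pos: [0.4653, -0.0341, 0.2117]
tool_rot: [[-0.897, 0.442, -0.003], [0.442, 0.897, -0.005], [0.001, -0.006, -1.0]]
force: [-11.9, -22.2, 11.1]
width: 0.0136
```

```bash
python3 - <<'E'
from h import *
from workcell import r
o=r.observe();print(o['time_s'],o['eef_pos'],o['width'],o['force'],o['torque'])
C=lambda x,y:(240+(x+.5)/9.5-.5,185+(y+.5)/9.5-.5)
print("ring",tri(A(290,149),C(330,75)),"cross",tri(A(352,162),C(378,45)))
E
```

```text
2.575 [ 0.4653 -0.0341  0.2117] 0.013555385290758266 [-11.86   -22.192   11.0966] [-3.7751  1.9637  0.0803]
ring (array([ 0.5443, -0.0743,  0.0564]), array([-0.0624, -0.1948,  0.2739,  0.008 ])) cross (array([ 0.5358, -0.1141,  0.0562]), array([-0.0476, -0.152 ,  0.218 ,  0.0037]))
```

>>> carry_out:
  steps:
    - [[0,-3,-1,0,-1],[0,-3,-1,10,-1],[0,-3,-1,20,-1],[0,-3,-1,30,-1],[0,-3,-1,40,-1]]

```text
time_s: 3.2
eef_pos: [0.4653, -0.0345, 0.2118]
tool_rot: [[-0.395, 0.919, 0.001], [0.919, 0.395, -0.0], [-0.0, 0.001, -1.0]]
force: [1.3, 1.3, -6.8]
width: 0.0134
```

>>> carry_out:
  steps:
    - [[0,0,0,8,-1],[0,0,0,16,-1],[0,0,0,22,-1],[0,0,0,22,-1]]

```text
time_s: 3.7
eef_pos: [0.4658, -0.0344, 0.2119]
tool_rot: [[-0.028, 1.0, 0.002], [1.0, 0.028, -0.0], [-0.0, 0.002, -1.0]]
force: [4.3, 0.5, -8.1]
width: 0.0137
```

```bash
python3 - <<'E'
from h import *
from workcell import r
o=r.observe();R=o['tool_rot'];print(o['time_s'],o['eef_pos'],o['width'],o['force'],o['torque'],np.degrees(np.arctan2(R[1,0],R[0,0])),o['joints'])
E
```

```text
3.7 [ 0.4658 -0.0344  0.2119] 0.013736009398218417 [ 4.2716  0.4572 -8.1215] [ 0.0349 -0.7614 -0.0397] 91.62998288728743 [-0.2382  0.5014  1.9145  0.0007  0.7235 -0.2672]
```

>>> carry_out:
  steps:
    - [[0,0,0,4,-1],[0,0,0,7,-1],[0,0,0,7,-1]]

```text
time_s: 4.08
eef_pos: [0.4657, -0.034, 0.2119]
tool_rot: [[0.09, 0.996, 0.002], [0.996, -0.09, 0.0], [0.0, 0.002, -1.0]]
force: [5.4, 3.4, -6.4]
width: 0.0154
```

```bash
python3 - <<'E'
from h import *
from workcell import r
o=r.observe();R=o['tool_rot'];print(o['time_s'],o['eef_pos'],o['width'],o['force'],o['torque'],np.degrees(np.arctan2(R[1,0],R[0,0])),o['joints'])
E
```

```text
4.075 [ 0.4657 -0.034   0.2119] 0.015433974639795206 [ 5.4452  3.3703 -6.4443] [ 0.5686 -0.7349  0.8429] 84.81958079736694 [-0.2374  0.5012  1.9146  0.0007  0.7239 -0.1475]
```

The knob is at its stop: torque rose to 0.84 N m without further knob motion. I'll relax the overshoot, release and lift. Since the tool can't tilt, the probe will have to be pivoted 20° between the pads, using the stand's hole as the stop.

>>> carry_out:
  steps:
    - [[0,0,0,-5,-1],[0,0,0,-5,-0.3],[0,0,0,-5,-0.3],[0,0,-30,-5,-0.3],[0,0,-90,-5,-0.1]]

```text
time_s: 4.7
eef_pos: [0.4644, -0.0344, 0.3012]
tool_rot: [[0.008, 1.0, -0.006], [1.0, -0.008, 0.001], [0.001, -0.006, -1.0]]
force: [1.2, -0.6, -0.2]
width: 0.0379
```

```bash
python3 - <<'E'
from h import *
from workcell import r
o=r.observe();R=o['tool_rot'];p=o['eef_pos'];print(o['time_s'],p,o['width'],o['force'],np.degrees(np.arctan2(R[1,1],R[0,1])))
print("to stand",R.T@(np.array([.4506,.2843,.265])-p))
E
```

```text
4.7 [ 0.4644 -0.0344  0.3012] 0.03794017923390114 [ 1.2381 -0.5862 -0.1889] -0.4562797170712171
to stand [ 0.3186 -0.0161  0.0367]
```

>>> carry_out:
  steps:
    - [[30,0,-50,0,0],[85,0,-70,0,0],[140,-5,-70,0,0.1],[195,-8,-70,-5,0.1],[250,-12,-70,-12,0.1]]

```text
time_s: 5.32
eef_pos: [0.4544, 0.2172, 0.3721]
tool_rot: [[-0.204, 0.979, 0.0], [0.979, 0.204, 0.0], [-0.0, 0.0, -1.0]]
force: [0.7, -0.2, 0.3]
width: 0.0505
```

```bash
python3 - <<'E'
from h import *
from workcell import r
import cv2
o=r.observe();R=o['tool_rot'];p=o['eef_pos'];print(o['time_s'],p,o['width'],o['force'],np.degrees(np.arctan2(R[1,1],R[0,1])))
print("to stand",R.T@(np.array([.4506,.2843,.265])-p))
t=r.capture("top")["img"][:,:,::-1]
a=cv2.resize(t[180:264,225:330],None,fx=3.8,fy=3.8,interpolation=cv2.INTER_CUBIC)
b=cv2.imread("pics/top0.png")[222:262,147:187];b=cv2.resize(b,(400,400),interpolation=cv2.INTER_CUBIC)
b=cv2.copyMakeBorder(b[:319],0,max(0,a.shape[0]-319),0,0,cv2.BORDER_CONSTANT);cv2.imwrite("pics/c4.png",np.hstack([a,b[:a.shape[0]]]))
E
```

```text
5.325 [0.4544 0.2172 0.3721] 0.050520240401192365 [ 0.7156 -0.1992  0.2841] 11.752858883215556
to stand [0.0665 0.01   0.1071]
```

View pics/c4.png

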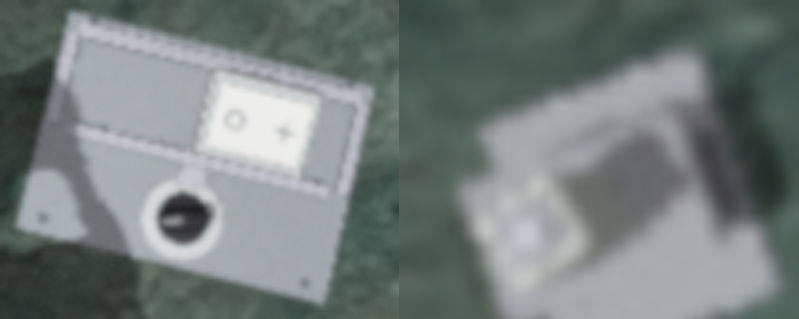

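The knob index now points about 75° clockwise of where it started, as expected. The ring is hardly moved, at crop (236,119). The probe's flats look yawed to about 34° in world, so I'll align the jaws to that and descend.

>>> carry_out:
  steps:
    - [[50,8,0,-8,0.1],[66,10,15,-16,0.1],[66,10,55,-22,0.1],[66,10,95,-22,0.1],[66,10,107,-22,0.1]]

```text
time_s: 6.0
eef_pos: [0.4507, 0.2817, 0.2628]
tool_rot: [[-0.553, 0.833, -0.004], [0.833, 0.553, -0.002], [0.001, -0.005, -1.0]]
force: [0.2, 0.2, 1.0]
width: 0.0503
```

>>> carry_out:
  steps:
    - [[0,0,0,0,0.1],[0,0,0,0,-1],[0,0,0,0,-1],[0,0,0,0,-1],[0,0,0,0,-1]]
  newtons: 8

```text
time_s: 6.62
eef_pos: [0.4516, 0.2823, 0.2655]
tool_rot: [[-0.553, 0.833, 0.001], [0.833, 0.553, 0.0], [-0.0, 0.001, -1.0]]
force: [-0.3, 0.3, 4.7]
width: 0.0237
```

```bash
python3 - <<'E'
from h import *
from workcell import r
o=r.observe();R=o['tool_rot'];p=o['eef_pos'];print(o['time_s'],p,o['width'],o['force'],o['torque'],np.degrees(np.arctan2(R[1,1],R[0,1])))
E
```

```text
6.625 [0.4516 0.2823 0.2655] 0.023710180079653396 [-0.3002  0.3335  4.7003] [-0.2033  0.1916 -0.0058] 33.59886686951362
```

>>> carry_out:
  steps:
    - [[0,0,-15,0,-1],[0,0,-30,0,-1],[0,0,-46,0,-1],[4,0,-46,0,-1],[10,0,-46,0,-1]]

```text
time_s: 7.25
eef_pos: [0.4458, 0.2907, 0.3108]
tool_rot: [[-0.553, 0.833, 0.001], [0.833, 0.553, -0.0], [-0.0, 0.0, -1.0]]
force: [1.0, -1.1, -1.4]
width: 0.0241
```

```bash
python3 - <<'E'
from h import *
from workcell import r
o=r.observe();R=o['tool_rot'];p=o['eef_pos'];print(o['time_s'],p,o['width'],o['force'],R.T@o['force'],o['torque'])
E
```

```text
7.25 [0.4458 0.2907 0.3108] 0.024066217588829222 [ 1.0392 -1.1136 -1.3921] [-1.5019  0.2492  1.3929] [-0.3059 -0.2074  0.0273]
```

>>> carry_out:
  steps:
    - [[6,0,0.5,0,-1],[12,0,1.5,0,-1],[18,0,2.5,0,-1],[25,0,4,0,-1],[25,0,4,0,-1]]

```text
time_s: 7.88
eef_pos: [0.4316, 0.312, 0.3064]
tool_rot: [[-0.554, 0.833, -0.001], [0.833, 0.554, 0.0], [0.001, -0.0, -1.0]]
force: [0.3, 0.1, -1.7]
width: 0.0241
```

```bash
python3 - <<'E'
from h import *
from workcell import r
import cv2
o=r.observe();R=o['tool_rot'];p=o['eef_pos'];print(o['time_s'],p,o['width'],R.T@o['force'],o['torque'])
t=r.capture("top")["img"][:,:,::-1];s=r.capture("side")["img"][:,:,::-1]
u,v=map(int,proj("side",p+[0,0,-.18]));print(u,v)
c=cv2.resize(s[v-35:v+45,u-40:u+40],None,fx=7.4,fy=7.4,interpolation=cv2.INTER_CUBIC);cv2.imwrite("pics/c5.png",c)
E
```

```text
7.875 [0.4316 0.312  0.3064] 0.024143194873278713 [-0.1108  0.2807  1.7061] [-0.0316 -0.0182 -0.0184]
270 223
```

View pics/c5.png

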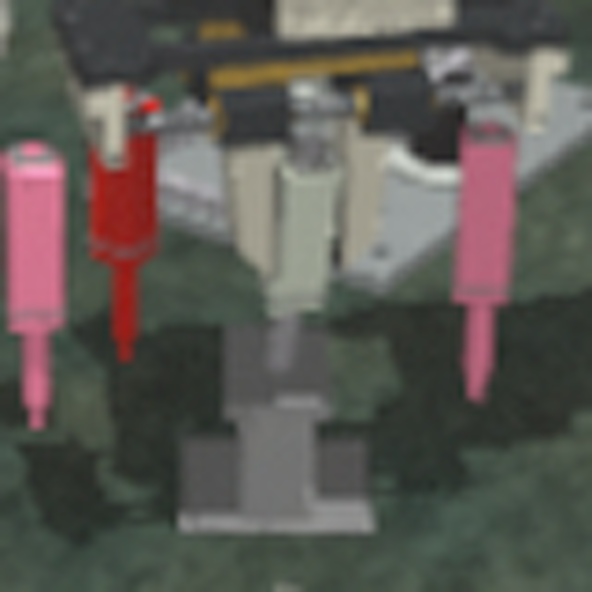

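```bash
python3 - <<'E'
from h import *
from workcell import r
o=r.observe();R=o['tool_rot'];G=o['eef_pos']+R[:,2]*.159
print("hole world est",[.4516,.2823,.062],"in crop",(np.array(proj("side",[.4516,.2823,.062]))-[230,188])*7.4)
for d in(0,5,10,15,20,25):
    a=np.sin(np.radians(d))*R[:,0]-np.cos(np.radians(d))*R[:,2]
    print(d,*[((np.array(proj("side",G-l*a))-[230,188])*7.4+3.2).round(0) for l in(-.034,.044,.085,.099)],G-.099*a)
E
```

```text
hole world est [0.4516, 0.2823, 0.062] in crop [274.7386 358.9435]
0 [306. 140.] [302. 315.] [300. 403.] [299. 433.] [0.4318 0.3117 0.0486]
5 [308. 143.] [300. 310.] [295. 393.] [294. 421.] [0.4366 0.3045 0.049 ]
10 [310. 147.] [297. 305.] [291. 383.] [289. 408.] [0.4414 0.2974 0.0501]
15 [312. 152.] [295. 298.] [286. 371.] [284. 394.] [0.446  0.2904 0.0519]
20 [314. 157.] [293. 292.] [282. 358.] [279. 379.] [0.4506 0.2835 0.0545]
25 [315. 163.] [291. 285.] [278. 344.] [274. 363.] [0.455  0.2769 0.0578]
```

The side crop shows the probe leaning towards the camera: grip bottom at about (297,308), nose entering the plate at about (283,362). That matches a tilt of 15–20°, and the tip has to be inside the hole. I'll tighten the grip and draw it out along its axis.

>>> carry_out:
  steps:
    - [[0,0,0,0,-1],[0,0,0,0,-1],[10,0,-28,0,-1],[20,0,-56,0,-1],[20,0,-100,0,-1]]
  newtons: 30

```text
time_s: 8.6
eef_pos: [0.4205, 0.3283, 0.4067]
tool_rot: [[-0.554, 0.833, -0.003], [0.833, 0.554, -0.001], [0.0, -0.003, -1.0]]
force: [0.3, 0.3, -1.4]
width: 0.0241
```

```bash
cat > plan.py <<'E'
from h import *
from workcell import r
def plan(tilt,ring=(.5443,-.0743,.0564),yaw=-.243,L=.099,h=.025):
    o=r.observe();R=o['tool_rot'];p=o['eef_pos']
    fx=np.array([np.cos(yaw),np.sin(yaw),0]);n=np.cos(np.radians(20))*np.array([0,0,1])-np.sin(np.radians(20))*fx
    xt=-fx  # wanted tool x
    a=np.sin(np.radians(tilt))*xt+np.array([0,0,np.cos(np.radians(tilt))])
    T=np.array(ring)+n*h+a*L+[0,0,.159]
    c=R.T@xt
    print(o['time_s'],p,o['width'],R.T@o['force'],"target",T,"shift mm",(R.T@(T-p))*1e3,"spin",np.degrees(np.arctan2(c[1],c[0])),"normal in tool",R.T@n,o['joints'])
E
python3 -c "
from plan import *
plan(18)"
```

```text
8.6 [0.4205 0.3283 0.4067] 0.024090438112118653 [0.0484 0.4378 1.3871] target [ 0.5063 -0.0649  0.333 ] shift mm [-374.9512 -146.0905   73.903 ] spin -42.449659584554944 normal in tool [ 0.2528 -0.2335 -0.9389] [ 0.5191  0.3567  1.4965  0.0003  1.2912 -0.0679]
```

>>> carry_out:
  steps:
    - [[-50,-19,0,-8,-1],[-105,-40,0,-16,-1],[-160,-62,0,-24,-1],[-215,-84,0,-32,-1],[-270,-105,0,-42,-1]]

```text
time_s: 9.22
eef_pos: [0.4823, 0.047, 0.407]
tool_rot: [[-0.967, 0.256, 0.001], [0.256, 0.967, 0.0], [-0.001, 0.0, -1.0]]
force: [0.7, 0.2, -1.7]
width: 0.024
```

```bash
python3 -c "
from plan import *
plan(18)"
```

```text
9.225 [0.4823 0.047  0.407 ] 0.023956320304916838 [-0.6586  0.389   1.6955] target [ 0.5063 -0.0649  0.333 ] shift mm [ -51.7418 -102.0725   73.923 ] spin -0.8914812838859355 normal in tool [ 0.3414 -0.005  -0.9399] [-0.0612  0.266   1.6268  0.0002  1.2481 -1.3735]
```

>>> carry_out:
  steps:
    - [[-20,-40,0,-1,-1],[-40,-80,0,-1,-1],[-52,-102,30,-1,-1],[-52,-102,74,-1,-1],[-52,-102,74,-1,-1]]

```text
time_s: 9.85
eef_pos: [0.505, -0.0631, 0.3302]
tool_rot: [[-0.97, 0.244, -0.007], [0.244, 0.97, 0.002], [0.007, 0.0, -1.0]]
force: [-0.8, 0.7, -1.5]
width: 0.0238
```

```bash
python3 -c "
from plan import *
import cv2
plan(18)
p=np.array([.5443,-.0743,.06]);u,v=map(int,proj('side',p));print(u,v)
s=r.capture('side')['img'][:,:,::-1];t=r.capture('top')['img'][:,:,::-1]
cv2.imwrite('pics/t6.png',t);cv2.imwrite('pics/s6.png',s)
c=cv2.resize(s[v-45:v+25,u-40:u+40],None,fx=7,fy=7,interpolation=cv2.INTER_CUBIC)
u2,v2=map(int,proj('top',p));print(u2,v2)
d=cv2.resize(t[v2-35:v2+35,u2-17:u2+17],None,fx=7,fy=7,interpolation=cv2.INTER_CUBIC)
cv2.imwrite('pics/c6.png',np.hstack([c,d]))"
```

```text
9.85 [ 0.505  -0.0631  0.3302] 0.02382653944773108 [0.9083 0.4588 1.4574] target [ 0.5063 -0.0649  0.333 ] shift mm [-1.6635 -1.3838 -2.8782] spin -0.217150836984568 normal in tool [ 0.3488 -0.0009 -0.9372] [-0.2751  0.3892  1.6758  0.0003  1.0839 -1.5992]
274 191
286 211
```

View pics/c6.png

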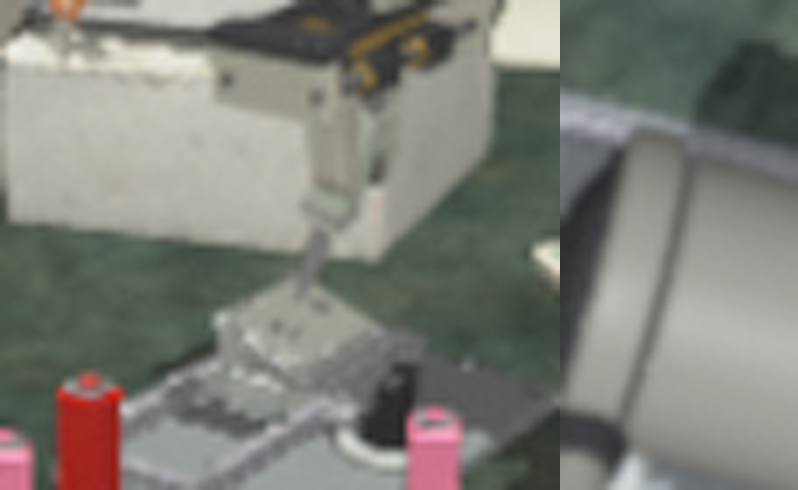

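Side crop: the ring is at about (287,328), the grip bottom centre at about (328,212), the nose runs from about (320,235) to (308,280), and the tip end is near (300,298). The top view is blocked by the arm. I'll compare this with the model.

```bash
python3 -c "
from plan import *
o=r.observe();R=o['tool_rot'];G=o['eef_pos']+R[:,2]*.159
f=lambda P:((np.array(proj('side',P))-[234,146]+.5)*7-.5).round(0)
print('ring',f([.5443,-.0743,.0564]),'cross',f([.5358,-.1141,.0562]))
for d in(0,12,15,18,21,24):
    a=np.sin(np.radians(d))*R[:,0]-np.cos(np.radians(d))*R[:,2]
    print(d,*[f(G-l*a) for l in(.044,.085,.099)],G-.099*a)
"
python3 -c "
import cv2
s=cv2.imread('pics/s6.png')[170:200,260:295]
cv2.imwrite('pics/c7.png',cv2.resize(s,None,fx=20,fy=20,interpolation=cv2.INTER_CUBIC))"
```

```text
ring [287. 328.] cross [322. 306.]
0 [349. 222.] [346. 291.] [345. 314.] [ 0.5065 -0.0629  0.0757]
12 [335. 217.] [319. 281.] [314. 302.] [ 0.5265 -0.0679  0.0779]
15 [331. 216.] [313. 277.] [307. 298.] [ 0.5314 -0.0691  0.0791]
18 [328. 214.] [307. 274.] [299. 294.] [ 0.5362 -0.0703  0.0806]
21 [325. 212.] [300. 270.] [292. 289.] [ 0.5409 -0.0715  0.0823]
24 [321. 210.] [294. 265.] [285. 284.] [ 0.5456 -0.0727  0.0843]
```

View pics/c7.png

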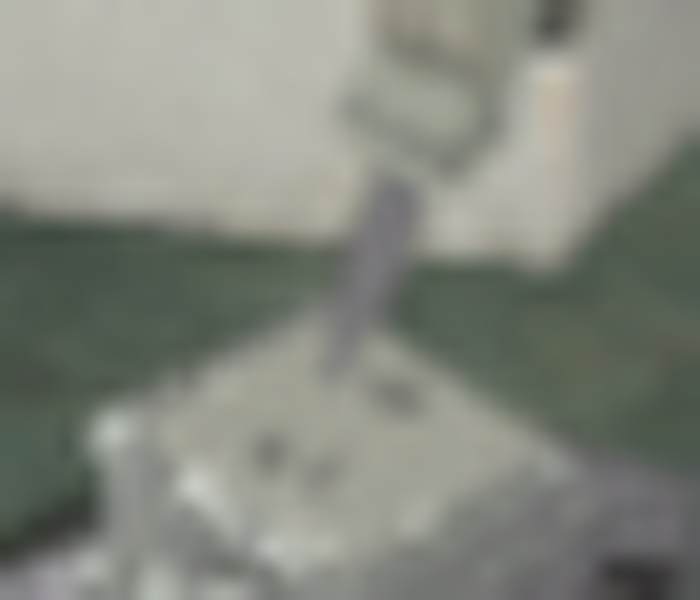

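Tilt reads about 18–19°, which is within tolerance. Next I'll go to 8 mm above the ring along the normal.

```bash
python3 -c "
from plan import *
plan(18.5,ring=(.5448,-.0748,.0564),h=.008)"
```

```text
9.95 [ 0.5063 -0.0629  0.3337] 0.02416596588345191 [-0.6488 -0.1036  1.4137] target [ 0.5117 -0.0666  0.3168] shift mm [-6.0527 -2.3089 16.9163] spin -0.14420218375731875 normal in tool [ 0.3414 -0.0007 -0.9399] [-0.2739  0.3854  1.6707  0.0002  1.0849 -1.5993]
```

>>> carry_out:
  steps:
    - [[-6,-2,8,0,-1],[-6,-2,17,0,-1],[-6,-2,17,0,-1],[-6,-2,17,0,-1]]

```text
time_s: 10.45
eef_pos: [0.5114, -0.0662, 0.3159]
tool_rot: [[-0.97, 0.243, 0.0], [0.243, 0.97, 0.0], [-0.0, 0.0, -1.0]]
force: [-0.2, -1.5, -1.4]
width: 0.0239
```

```bash
python3 -c "
from plan import *
import cv2
plan(18.5,ring=(.5448,-.0748,.0564),h=.0)
s=r.capture('side')['img'][:,:,::-1]
cv2.imwrite('pics/c8.png',cv2.resize(s[170:200,260:295],None,fx=20,fy=20,interpolation=cv2.INTER_CUBIC))
o=r.observe();R=o['tool_rot'];G=o['eef_pos']+R[:,2]*.159
f=lambda P:((np.array(proj('side',P))-[260,170]+.5)*20-.5).round(0)
print('ring',f([.5448,-.0748,.0564]))
for d in(15,18.5,22):
    a=np.sin(np.radians(d))*R[:,0]-np.cos(np.radians(d))*R[:,2]
    print(d,*[f(G-l*a) for l in(.044,.085,.099)],G-.099*a)
"
```

```text
10.45 [ 0.5114 -0.0662  0.3159] 0.02392703170858618 [-0.1769 -1.5407  1.4088] target [ 0.5143 -0.0672  0.3093] shift mm [-3.1097 -0.2508  6.5887] spin -0.14823204200321635 normal in tool [ 0.3419 -0.0008 -0.9397] [-0.2776  0.4157  1.6787  0.0001  1.0471 -1.6029]
ring [299. 457.]
15 [405. 213.] [354. 387.] [337. 445.] [ 0.5363 -0.0725  0.0613]
18.5 [394. 207.] [333. 374.] [312. 431.] [ 0.5419 -0.0739  0.0631]
22 [384. 200.] [313. 361.] [289. 415.] [ 0.5475 -0.0753  0.0652]
```

View pics/c8.png

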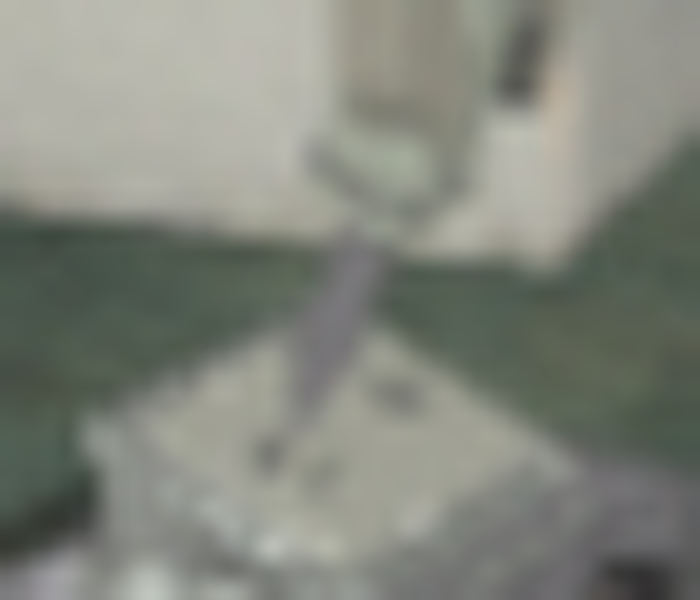

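The side crop shows the tip end at about (290,440) and the ring centre at about (295,462). The tip is around 3 mm too far up-slope, which fits a tilt of about 20°. I'll shift 2 mm back and advance along the normal.

>>> carry_out:
  steps:
    - [[1,0,3,0,-1],[0,0,6,0,-1],[-1,0,8,0,-1],[-1,0,8,0,-1],[-1,0,8,0,-1]]

```text
time_s: 11.12
eef_pos: [0.5123, -0.0666, 0.3077]
tool_rot: [[-0.97, 0.243, -0.0], [0.243, 0.97, 0.0], [0.0, 0.0, -1.0]]
force: [-0.6, 0.7, -0.7]
width: 0.0238
```

```bash
python3 -c "
from plan import *
for i in range(4):
  plan(20,ring=(.5448,-.0748,.0564),h=.0);r.capture('side')"
```

```text
11.125 [ 0.5123 -0.0666  0.3077] 0.023776911585028714 [0.789  0.5106 0.6936] target [ 0.5119 -0.0667  0.3084] shift mm [ 0.321  -0.1588 -0.6934] spin -0.15584526834310944 normal in tool [ 0.3421 -0.0008 -0.9397] [-0.2777  0.4274  1.6858  0.0001  1.0286 -1.6028]
11.175 [ 0.5123 -0.0666  0.3078] 0.023748464757349562 [0.0375 0.5044 0.7291] target [ 0.5119 -0.0667  0.3084] shift mm [ 0.328  -0.1544 -0.6767] spin -0.15792321963069358 normal in tool [ 0.3421 -0.0009 -0.9397] [-0.2777  0.4273  1.6858  0.0001  1.0285 -1.6028]
11.225 [ 0.5123 -0.0666  0.3078] 0.023952047686133435 [1.8646 0.097  1.5505] target [ 0.5119 -0.0667  0.3084] shift mm [ 0.332  -0.1634 -0.6653] spin -0.15795156614666844 normal in tool [ 0.342  -0.0009 -0.9397] [-0.2777  0.4273  1.6858  0.0001  1.0285 -1.6028]
11.275 [ 0.5123 -0.0666  0.3078] 0.024001967839236336 [-0.424  -0.4009  1.1267] target [ 0.5119 -0.0667  0.3084] shift mm [ 0.3337 -0.1628 -0.6376] spin -0.15465212177134685 normal in tool [ 0.3419 -0.0008 -0.9397] [-0.2777  0.4273  1.6858  0.0001  1.0285 -1.6028]
```

>>> carry_out:
  steps:
    - [[-1,0,2.8,0,-1],[-1,0,2.8,0,-1],[-1,0,2.8,0,-1]]

```text
time_s: 11.7
eef_pos: [0.5133, -0.0668, 0.305]
tool_rot: [[-0.97, 0.243, 0.0], [0.243, 0.97, 0.0], [-0.0, 0.0, -1.0]]
force: [-0.2, 0.5, -0.4]
width: 0.0236
```

```bash
cat > avg.py <<'E'
from plan import *
F=[]
for i in range(14):
    o=r.observe();F.append(o['tool_rot'].T@o['force']);r.capture('side')
F=np.array(F);print(o['time_s'],o['eef_pos'],F.mean(0),F.std(0)/14**.5,"normal comp",(F@[.342,0,-.94]).mean())
E
python3 avg.py
```

```text
12.35 [ 0.5133 -0.0668  0.3049] [ 0.3794  0.2708 -0.2582] [0.1153 0.1097 0.1293] normal comp 0.3724987946004812
```

>>> carry_out:
  steps:
    - [[-0.9,0,2.4,0,-1],[-0.9,0,2.4,0,-1],[-0.9,0,2.4,0,-1]]

```text
time_s: 12.78
eef_pos: [0.5141, -0.067, 0.3025]
tool_rot: [[-0.97, 0.243, 0.0], [0.243, 0.97, 0.0], [0.0, 0.0, -1.0]]
force: [-0.9, 0.9, 2.3]
width: 0.0239
```

```bash
python3 avg.py; python3 -c "
from plan import *
import cv2
s=r.capture('side')['img'][:,:,::-1]
cv2.imwrite('pics/c9.png',cv2.resize(s[170:200,260:295],None,fx=20,fy=20,interpolation=cv2.INTER_CUBIC))"
```

```text
13.425 [ 0.5141 -0.067   0.3025] [ 1.1229  0.1189 -1.2491] [0.1598 0.0971 0.137 ] normal comp 1.5581943272233774
```

View pics/c9.png

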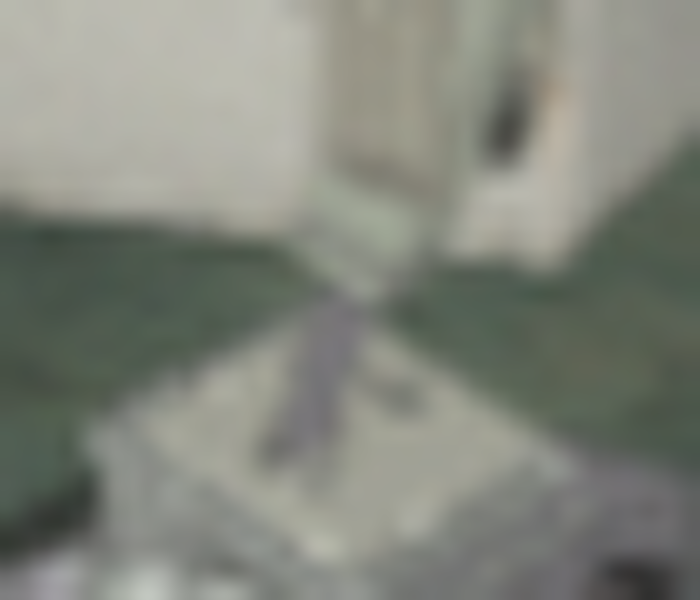

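```bash
python3 -c "
from plan import *
o=r.observe();R=o['tool_rot'];G=o['eef_pos']+R[:,2]*.159
f=lambda P:((np.array(proj('side',P))-[260,170]+.5)*20-.5).round(0)
for d in(8,12,15,18,20,22):
    a=np.sin(np.radians(d))*R[:,0]-np.cos(np.radians(d))*R[:,2]
    print(d,*[f(G-l*a) for l in(.044,.085,.093)],G-.093*a)
import cv2
a=cv2.imread('pics/c8.png');b=cv2.imread('pics/c9.png')
s=r.capture('side')['img'][:,:,::-1]
c=cv2.resize(s[140:200,255:300],None,fx=10,fy=10,interpolation=cv2.INTER_LANCZOS4)
l=cv2.createCLAHE(3,(4,4));y=cv2.cvtColor(c,cv2.COLOR_BGR2LAB);y[:,:,0]=l.apply(y[:,:,0]);cv2.imwrite('pics/c10.png',cv2.cvtColor(y,cv2.COLOR_LAB2BGR))
"
```

```text
8 [414. 284.] [383. 467.] [377. 502.] [ 0.5267 -0.0702  0.0514]
12 [401. 278.] [358. 455.] [350. 489.] [ 0.5329 -0.0717  0.0526]
15 [391. 273.] [340. 445.] [330. 479.] [ 0.5375 -0.0729  0.0537]
18 [382. 268.] [322. 435.] [311. 467.] [ 0.542  -0.074   0.0551]
20 [376. 264.] [311. 427.] [298. 459.] [ 0.545  -0.0748  0.0561]
22 [370. 260.] [299. 419.] [286. 450.] [ 0.548  -0.0755  0.0573]
```

View pics/c10.png

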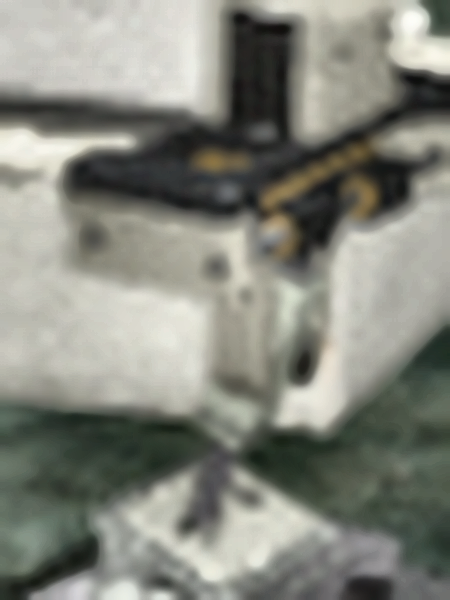

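I've used all my picture views, so I'll check the nose axis numerically from its purple tint, row by row, in the earlier 8 mm-off frame and in the current one.

```bash
python3 -c "
from plan import *
import cv2
def ax(im,v0,v1,u0=268,u1=285):
    im=im.astype(float);w=np.clip((im[:,:,0]+im[:,:,2])/2-im[:,:,1]+1,0,None)
    for v in range(v0,v1):
        k=w[v-170,u0-260:u1-260];print(v,round((k*np.arange(u0,u1)).sum()/(k.sum()+1e-9),2),k.round(0).astype(int))
print('c8');ax(cv2.resize(cv2.imread('pics/c8.png'),(35,30),interpolation=cv2.INTER_AREA),180,194)
s=np.mean([r.capture('side')['img'].astype(float) for _ in range(4)],0)[170:200,260:295]
print('now');ax(s,183,197)
"
```

```text
c8
180 0.0 [0 0 0 0 0 0 0 0 0 0 0 0 0 0 0 0 0]
181 0.0 [0 0 0 0 0 0 0 0 0 0 0 0 0 0 0 0 0]
182 277.0 [0 0 0 0 0 0 0 0 0 2 0 0 0 0 0 0 0]
183 277.25 [0 0 0 0 0 0 0 0 0 3 1 0 0 0 0 0 0]
184 276.8 [0 0 0 0 0 0 0 0 0 2 0 0 0 0 0 0 0]
185 276.5 [0 0 0 0 0 0 0 0 2 2 0 0 0 0 0 0 0]
186 275.82 [0 0 0 0 0 0 0 2 2 1 0 0 0 0 0 0 0]
187 275.89 [0 0 0 0 0 0 0 1 3 0 0 0 0 0 0 0 0]
188 275.55 [0 0 0 0 0 0 0 2 3 0 0 0 0 0 0 0 0]
189 275.0 [0 0 0 0 0 0 0 2 0 0 0 0 0 0 0 0 0]
190 0.0 [0 0 0 0 0 0 0 0 0 0 0 0 0 0 0 0 0]
191 0.0 [0 0 0 0 0 0 0 0 0 0 0 0 0 0 0 0 0]
192 0.0 [0 0 0 0 0 0 0 0 0 0 0 0 0 0 0 0 0]
193 0.0 [0 0 0 0 0 0 0 0 0 0 0 0 0 0 0 0 0]
now
183 0.0 [0 0 0 0 0 0 0 0 0 0 0 0 0 0 0 0 0]
184 0.0 [0 0 0 0 0 0 0 0 0 0 0 0 0 0 0 0 0]
185 276.81 [0 0 0 0 0 0 0 0 1 3 0 0 0 0 0 0 0]
186 276.57 [0 0 0 0 0 0 0 0 2 3 0 0 0 0 0 0 0]
187 276.36 [0 0 0 0 0 0 0 1 3 3 0 0 0 0 0 0 0]
188 275.6 [0 0 0 0 0 0 0 2 3 0 0 0 0 0 0 0 0]
189 275.46 [0 0 0 0 0 0 0 2 2 0 0 0 0 0 0 0 0]
190 275.34 [0 0 0 0 0 0 0 3 2 0 0 0 0 0 0 0 0]
191 275.0 [0 0 0 0 0 0 1 3 1 0 0 0 0 0 0 0 0]
192 275.0 [0 0 0 0 0 0 0 1 0 0 0 0 0 0 0 0 0]
193 0.0 [0 0 0 0 0 0 0 0 0 0 0 0 0 0 0 0 0]
194 0.0 [0 0 0 0 0 0 0 0 0 0 0 0 0 0 0 0 0]
195 0.0 [0 0 0 0 0 0 0 0 0 0 0 0 0 0 0 0 0]
196 0.0 [0 0 0 0 0 0 0 0 0 0 0 0 0 0 0 0 0]
```

```bash
python3 -c "
from plan import *
import cv2
def cen(im,u0,u1,v0,v1,U=0,V=0,sc=1):
    g=cv2.cvtColor(im,cv2.COLOR_BGR2GRAY).astype(float)[v0:v1,u0:u1]
    w=np.clip(np.percentile(g,70)-8-g,0,None);print(g[::sc,::sc].astype(int) if sc==1 else '')
    y,x=np.mgrid[v0:v1,u0:u1];return U+((x*w).sum()/w.sum()+.5)/sc-.5,V+((y*w).sum()/w.sum()+.5)/sc-.5
s6=cv2.imread('pics/s6.png');cs=cen(s6,270,280,190,197);print('side',cs)
ca=cen(cv2.imread('pics/top0.png'),281,291,207,216);print('top0',ca)
c4=cv2.imread('pics/c4.png');cb=cen(c4,int(3.8*57),int(3.8*67),int(3.8*27),int(3.8*36),225,180,3.8) if 0 else None
b=cv2.resize(c4[:319,:399],(105,84),interpolation=cv2.INTER_AREA);x=cen(b,57,67,27,36);cb=(x[0]+225,x[1]+180);print('top4',cb)
print(tri(cb,cs),onz('top',*cb,.0564),onz('side',*cs,.0564))
f=lambda P:np.array(proj('side',P));P=np.array([.5445,-.0745,.057]);fx=np.array([.971,-.241,0]);n=.94*np.array([0,0,1])-.342*fx;ux=.94*fx+[0,0,.342];uy=np.array([.241,.971,0])
print('px per mm: upslope',(f(P+ux*.01)-f(P))/10,'y',(f(P+uy*.01)-f(P))/10,'n',(f(P+n*.01)-f(P))/10)
"
```

```text
[[159 158 158 160 158 160 159 161 151 138]
 [158 159 155 147 153 159 160 159 160 159]
 [160 161 146 124 143 156 152 155 161 161]
 [179 164 152 136 149 142 138 153 160 160]
 [191 169 162 160 162 147 149 160 159 158]
 [176 173 159 163 167 161 157 158 159 158]
 [139 165 155 169 177 171 168 162 160 154]]
side (np.float64(274.0897338403042), np.float64(192.5961977186312))
[[212 229 236 237 237 236 236 236 238 238]
 [220 232 237 235 229 225 225 230 235 237]
 [226 235 236 227 213 206 204 212 229 237]
 [226 236 232 214 211 221 216 205 219 233]
 [230 236 231 208 219 231 228 212 213 230]
 [234 237 231 210 215 226 224 216 220 232]
 [236 238 233 217 208 213 213 216 229 236]
 [237 238 236 231 224 222 223 230 235 237]
 [236 238 238 237 235 234 235 236 237 238]]
top0 (np.float64(285.9273182957393), np.float64(210.74436090225564))
[[227 236 237 236 235 235 236 237 237 237]
 [231 236 234 229 225 225 229 234 237 237]
 [235 235 226 213 210 211 215 228 235 237]
 [236 231 215 211 221 220 211 219 232 236]
 [235 229 211 218 230 227 210 212 229 236]
 [236 230 214 217 225 221 211 217 231 236]
 [237 233 223 216 216 214 216 226 235 237]
 [237 236 233 228 225 223 227 234 237 237]
 [237 237 237 236 234 234 236 236 237 237]]
top4 (np.float64(286.4610778443114), np.float64(210.9431137724551))
(array([ 0.5454, -0.0749,  0.0554]), array([-0.0581, -0.1812,  0.2549,  0.0076])) [ 0.5449 -0.0749  0.0564] [ 0.5457 -0.0723  0.0564]
px per mm: upslope [-0.1948 -0.1307] y [-0.1327  0.0789] n [ 0.0782 -0.1961]
```

```bash
python3 -c "
from plan import *
import cv2
S=np.mean([r.capture('side')['img'].astype(float) for _ in range(4)],0)
s=S[180:198,266:288]
print(s.mean(2).astype(int)); print((s[:,:,2]-s[:,:,1]).astype(int))
np.save('now.npy',S)
"
```

```text
[[151 151 153 155 154 161 167 165 157 149 152 156 156 153 141 132 138 161
  172 171 175 173]
 [ 89  92 104 115 116 133 142 141 137 132 141 150 155 157 147 133 143 163
  165 162 169 168]
 [ 80  82  82  81  80  82  84  91 111 133 139 138 143 149 136 118 135 149
  141 140 151 151]
 [ 79  81  82  83  84  86  86  88  92 112 136 142 136 129 117 101  94  93
   91  96 111 113]
 [ 79  80  81  84  86  89  92  95  98  99 110 135 141 117 102  94  88  86
   85  83  81  80]
 [ 81  80  81  84  85  87  89  96 104 112 118 116 115  96  81  86  89  89
   87  87  86  85]
 [ 84  85  86  84  82  87  96 113 126 121 118 122 124 111  90  87  90  90
   86  86  89  89]
 [ 82  84  83  86  95 111 130 144 136 121 119 121 144 144 119 100  93  91
   89  86  88  92]
 [ 84  87 101 104 133 148 152 156 134 117 120 122 136 147 142 131 114  99
   93  90  89  91]
 [ 96 108 129 132 156 164 156 153 133 120 120 135 133 124 127 145 145 124
  106  96  91  90]
 [121 137 145 153 156 157 157 144 125 119 118 142 148 136 130 146 157 150
  136 115  99  94]
 [132 148 161 158 155 157 152 131 119 121 118 141 157 157 157 156 156 157
  1
[... 1549 characters left out ...]
0  -9 -12 -10  -9 -11 -12 -13
  -13 -14 -15 -15]
 [ -6 -10 -11 -11 -12 -11 -12  -8   0   1  -2 -10 -12 -12 -13 -13 -12 -12
  -12 -13 -12 -10]
 [ -6  -8 -10 -12 -11 -12 -11  -7  -2  -2  -6 -12 -12 -12 -12 -11 -12 -12
  -12 -12  -8  -5]
 [ -5  -6  -6  -9 -11 -12 -11 -10  -8  -8  -9 -12 -12 -11 -11 -11 -11 -11
  -11  -8  -6  -6]
 [ -5  -5  -6  -6  -6  -9 -11 -11 -11 -10 -11 -11 -12 -11 -11 -12 -11 -10
   -8  -6  -4  -2]
 [ -6  -5  -5  -6  -5  -5  -8 -10 -11 -11 -10 -11 -11 -11 -10 -11  -8  -5
   -5  -5  -2   0]
 [ -5  -5  -5  -4  -5  -4  -5  -7 -10 -12 -12 -11 -11 -10  -9  -8  -5  -4
   -3  -1   0  -1]
 [ -5  -5  -5  -4  -4  -5  -5  -5  -5 -11 -12 -11 -10  -8  -6  -5  -4  -3
   -2  -1  -3  -1]]
```

```bash
cat > fit.py <<'E'
from plan import *
import cv2
def line(S,v0,v1,u0,hw=4):
    """centroid of the purple (B-G) nose per row, line fit; u0: start column guess at v0"""
    d=S[:,:,2]-S[:,:,1];out=[];u=u0
    for v in range(v0,v1):
        c=np.arange(int(round(u))-hw,int(round(u))+hw+1);w=np.clip(d[v,c]+9,0,None)
        if w.sum()<8:break
        u=(w*c).sum()/w.sum();out.append((v,u))
    o=np.array(out);k=np.polyfit(o[:,0],o[:,1],1);return k,o
def model(p,R,d,roll=0):
    G=p+R[:,2]*.159;a=np.sin(np.radians(d))*R[:,0]-np.cos(np.radians(d))*R[:,2]+np.sin(np.radians(roll))*R[:,1]
    A,B=proj('side',G-.046*a),proj('side',G-.085*a);return (A-B)[0]/(A-B)[1],A,B
E
python3 -c "
from fit import *
o=r.observe();R=o['tool_rot'];p=o['eef_pos']
s6=cv2.imread('pics/s6.png')[:,:,::-1].astype(float);c8=np.zeros((384,512,3));c8[170:200,260:295]=cv2.resize(cv2.imread('pics/c8.png'),(35,30),interpolation=cv2.INTER_AREA)[:,:,::-1]
print('now',line(np.load('now.npy'),186,194,276.3))
print('c8',line(c8,182,192,278));print('s6',line(s6,179,190,280))
for d in(12,14,16,18,20,22):print(d,model(p,R,d),model(np.array([.505,-.0631,.3302]),R,d)[1:],model(p,R,d,3)[0])
"
```

```text
now (array([ -0.2491, 322.5027]), array([[186.    , 275.9539],
       [187.    , 275.9692],
       [188.    , 275.8319],
       [189.    , 275.6952],
       [190.    , 275.0926],
       [191.    , 274.8455],
       [192.    , 274.625 ]]))
c8 (array([ -0.3407, 339.4336]), array([[182.    , 277.2273],
       [183.    , 277.3103],
       [184.    , 277.037 ],
       [185.    , 276.3056],
       [186.    , 275.7179],
       [187.    , 275.6774],
       [188.    , 275.625 ],
       [189.    , 275.1176],
       [190.    , 274.625 ]]))
s6 (array([ -0.3632, 344.4663]), array([[179.    , 279.2105],
       [180.    , 279.25  ],
       [181.    , 278.7419],
       [182.    , 278.375 ],
       [183.    , 278.1667],
       [184.    , 277.7931],
       [185.    , 277.0882],
       [186.    , 276.7143],
       [187.    , 276.6364]]))
12 (np.float64(-0.24057158651256386), array([279.4698, 183.8783]), array([277.4473, 192.2852])) (array([281.6203, 177.9627]), array([279.5458, 186.5462])) -0.2131470038909957
14 (np.float64(-0.2779278461294127), array([279.1359, 183.7083]), array([276.8402, 191.9682])) (array([281.2813, 177.7934]), array([278.9297, 186.2303])) -0.25068249456756364
16 (np.float64(-0.31658349210183), array([278.8056, 183.5264]), array([276.2401, 191.63  ])) (array([280.9461, 177.612 ]), array([278.3208, 185.8929])) -0.28951195997103724
18 (np.float64(-0.35670698922439265), array([278.4793, 183.3329]), array([275.6476, 191.2712])) (array([280.6151, 177.4187]), array([277.7198, 185.5343])) -0.3298078372481071
20 (np.float64(-0.3984873070189031), array([278.1574, 183.1279]), array([275.0634, 190.8922])) (array([280.2885, 177.2137]), array([277.1272, 185.155 ])) -0.37176376862510135
22 (np.float64(-0.44213780371757394), array([277.8402, 182.9118]), array([274.4881, 190.4934])) (array([279.9668, 176.9973]), array([276.5438, 184.7556])) -0.4155986891948723
```

Before contact the tilt fits to 17.5–18°, and the nose end still sits where an unchanged 18° tilt would put it. The nose line passes about 1 mm from the ring centre in the image. I'll do a last force check and hand in.

```bash
python3 avg.py && python3 -c "
from workcell import r
o=r.observe();print(o['width'],o['time_s']);print(r.sign_off())"
```

```text
14.625 [ 0.5142 -0.067   0.3025] [ 0.8529 -0.0756 -1.5418] [0.0944 0.1618 0.1432] normal comp 1.7409529594036852
0.023934305798561747 14.675
the job is handed in; nothing more can be done
None
```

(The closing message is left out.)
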